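# Polish the round stern of a free-swivelling tug hull with a ball bob

### The job

Take the polishing bob from its tray and press its ball on the white mark in the middle of the tug's round stern, so that the red pointer of the sprung slide stays in the green field. Without letting the pressure go, rub round the stern to the red port mark, then back across to the green starboard mark, then return to the middle and keep pressing there for five seconds with the hull in line with the slide, never letting the free-swivelling hull swing far round and touching it with nothing but the ball. Then draw the ball straight back off the middle of the stern and finish holding the bob in the air clear of everything, with the hull in line and still; leave the other things alone.

Things in the scene. Friction and masses are not known exactly. Their poses are not given: they have to be found in the camera images.
- base: cast-iron bed of the polishing fixture, 340 x 110 x 14 mm, fixed to the table; origin on the table under the swivel axis when the slide is home; x runs along the slide away from the robot (aft to forward), z up. A white scale plate with a green field from 12 to 36 mm stands on its -y side, 110 mm from its middle line.
- slide (a joint): travel in m of the green sprung slide along the bed's +x: 0 home, 0.06 end stop; the red pointer on it reads this on the scale. Spring 180 N/m pulling home (12 mm = 2.2 N, 36 mm = 6.5 N), damping 12 N s/m. Slide, clamp and hull weigh 3.6 kg together nominally. In contact the ball fixes this travel.
- hull (a joint): swing in rad of clamp and hull on the slide's vertical swivel: 0 in line with the slide (bow to the bed's +x), positive counterclockwise from above, stops at +-0.7. No spring; damping 0.5 N m s/rad, friction 0.006 N m, inertia about 0.044 kg m2 (hull mass varies). A ball pressing to port of the stern's middle turns it positive; pressing from a fixed place is unstable (time constant about 0.5 s)
- swivel (a point): point on the swivel axis, carried by the slide, 100 mm above the table; axes as the bed's. The hull is 130 mm wide here; its white deckhouse begins 75 mm forward of stern_axis, 185 mm high. Torque on the hull = ball force x 0.12 m x sine of the ball's angle round the stern from its middle
- stern_axis (a point): axis of the round stern, carried by the hull, 120 mm aft of the swivel, 100 mm above the table; x to the bow, y to port, z up. Stern: upright half cylinder, radius 65 mm, 75 to 130 mm above the table, waxed (friction 0.05). Marks: white at y = 0, red at y = +32 mm, green at y = -32 mm. Ball in the middle: centre at x = -87 mm; at a mark: centre 30 to 43 mm to that side
- bob: polishing bob standing upright, 90 g: rubber foot disc 36 mm wide and 8 mm high at the bottom, amber ball 44 mm across above it, square wooden handle 20 x 20 mm from 50 to 130 mm above the underside; origin at the centre of the underside, z up along the handle, x and y square to the handle's faces
- ball (a point): centre of the bob's ball (radius 22 mm), 30 mm above the bob's underside
- tray: wooden tray 80 x 80 mm with 16 mm high rim and 5 mm walls and floor, fixed, in which the bob stands; origin under its centre on the table
- lifeboat_a: olive plastic lifeboat, about 100 x 34 x 20 mm, loose; leave it
- lifeboat_b: second olive plastic lifeboat, the same; leave it
- bell: pewter ship's bell replica, 68 mm wide, 66 mm high, loose; leave it
- sanding_stick: flat wooden sanding stick 160 x 24 x 8 mm, loose; leave it
- table: oak drafting table top, surface at height 0
Mind the look-alikes: they are no part of the job. Of the things like the tray, leave any that is orange or pink; of the rest the smaller one is meant.

How it is judged (in metres and radians):
On the way, in this order (a step that is already met when the one before it is completed fails the run):
1. the ball presses on the middle of the stern with the pointer in the green field (value of joint slide between 0.012 and 0.036 m and horizontal distance between ball and stern_axis below 0.091 m and z of ball in the frame of stern_axis between -0.022 and 0.022 m and y of ball in the frame of stern_axis between -0.018 and 0.018 m), for 0.5 s.
2. the ball rubs the port mark, pointer in the green field (value of joint slide between 0.012 and 0.036 m and horizontal distance between ball and stern_axis below 0.091 m and z of ball in the frame of stern_axis between -0.022 and 0.022 m and y of ball in the frame of stern_axis above 0.028 m), for 0.1 s.
3. the ball rubs the starboard mark, pointer in the green field (value of joint slide between 0.012 and 0.036 m and horizontal distance between ball and stern_axis below 0.091 m and z of ball in the frame of stern_axis between -0.022 and 0.022 m and y of ball in the frame of stern_axis below -0.028 m), for 0.1 s.
4. the ball presses on the middle of the stern for five seconds, pointer in the green field, hull in line within 0.15 rad (value of joint slide between 0.012 and 0.036 m and horizontal distance between ball and stern_axis below 0.091 m and z of ball in the frame of stern_axis between -0.022 and 0.022 m and y of ball in the frame of stern_axis between -0.02 and 0.02 m and value of joint hull between -0.15 and 0.15 rad), for 5 s.
At the end, for the whole second after the job is handed in: the bob is held in the fingers, its ball more than 50 mm above the table and more than 13 mm clear of the stern, touching nothing else; the slide is home within 4 mm, the hull in line within 0.17 rad and still (under 0.05 rad/s) (value of joint hull between -0.17 and 0.17 rad and value of joint slide below 0.004 m and velocity of joint hull between -0.05 and 0.05 rad/s and velocity of joint slide between -0.02 and 0.02 m/s and horizontal distance between ball and stern_axis above 0.1 m and height (world z) of ball above 0.05 m and contact force between the fingers and bob above 2 N and contact force between bob and base below 0.1 N and contact force between bob and tray below 0.1 N and contact force between bob and table below 0.1 N); the arm keeps its last pose, push and grip.
It fails at once if the hull swung more than 0.6 rad out of line or the slide was pushed beyond 45 mm (value of joint hull above 0.6 rad or value of joint hull below -0.6 rad or value of joint slide above 0.045 m).
It fails at once if the ball struck or pressed the hull with more than 20 N (contact force between bob and hull above 20 N).
It fails at once if pressure was let go (slide under 5 mm) with the ball close to the stern away from its middle (horizontal distance between ball and stern_axis below 0.095 m and z of ball in the frame of stern_axis between -0.022 and 0.022 m and (y of ball in the frame of stern_axis above 0.022 m or y of ball in the frame of stern_axis below -0.022 m) and value of joint slide below 0.005 m).
It fails at once if the hull or the slide was touched by the arm or the fingers (contact force between any of the fingers, the arm and hull above 0.5 N or contact force between any of the fingers, the arm and slide above 0.5 N).
It fails at once if a lifeboat, the bell or the sanding stick was disturbed (distance of any of lifeboat_a, lifeboat_b, bell, sanding_stick from where it was at the start of the episode above 0.02 m).
It also fails if it takes over 67 s, if anything falls off the work surface, if the arm or the gripper's body presses on something with over 40 N, if the wrist force passes 120 N, or if a joint passes its speed limit or range.

### The arm

A 6-joint arm with a two-finger parallel gripper is mounted at the origin on the work surface. World frame = base frame: x ahead of the robot, y to its left, z up, the work surface at z = 0. Lengths are in mm, angles in degrees, forces in N, time in s.
With the tool pointing down it reaches from about 350 to 850 mm from the base axis. Payload 8.1 kg.
Tool frame: the origin (TCP) lies on the centre line of the jaws, within the pads' length; the fingertips stand 19 mm ahead of it and the grasp point (between the pads) is the TCP (r.tip_reach is the z of the fingertips in the tool frame, in mm); z points along the fingers, y is the line along which they close (so a half turn about z gives the same grasp; the last joint's range is limited). The gripper opens to 85 mm and grips with 20 to 120 N. Pads are 22 mm wide; open, the fingers measure 114 mm over their backs; the gripper's body (76 mm by 85 mm) begins 54 mm behind the grasp point. The pads swing forward as they close: fully open they stand 13 mm farther back than shut.
Start: joints at [-80.466, 7.471, 85.268, -0, 87.261, -4.893], TCP at [149.509, -581.079, 250.292] pointing down, gripper open.
Joint ranges: [-169.43, 169.43], [-51.17, 129.36], [1.28, 143.12], [-76.62, 256.62], [0, 156.53], [-152.29, 152.29]. Speed limits (degrees/s): [136.94, 136.94, 159.86, 180, 180, 180].

### API

Orientations are given as [roll, pitch, yaw] about the fixed x, y, z axes, in that order (R = Rz(yaw) Ry(pitch) Rx(roll)).
In Python, from bench import r gives the robot as it stands. The module is installed in compiled form; this text tells all that it offers.
- The arm moves only by the shell command python3 -m handwheel 'ROWS' [FORCE]. ROWS is JSON, a list of rows, each a list of 7 numbers: the shift along the tool's x, y, z in m, then the turn, a rotation vector about the tool's x, y, z in degrees, then the finger opening in m, from 0 to 0.0854. In form: [[tx, ty, tz, ax, ay, az, claw], ...]. A call has 1 to 8 rows; each row shifts and turns the commanded pose from where the row before left it, along the tool's axes as they then stand; what a row does not reach is not made up. A row lasts 1/12 s, in which the tool goes at most 41.7 mm and 7.16 degrees, less where a joint would pass 70% of its speed; a pose out of reach is approached as far as the arm can. A call with a gripper value outside its range is refused whole. The fingers move at their own pace and stop on an object; FORCE is the grip in N (left out, the last holds). Time passes only in rows, so rows that do not move let the fingers close. It gives the time, the measured TCP pose, the force, the opening and the grip force at its end, in the units of the state.
- r.sense(): the state, without advancing time (a new reading comes with each control period).
- r.snapshot(name): name is "scene" or "top" or "wrist"; returns (picture, depth): 420x560x3 uint8, blue, green, red; 420x560 float32, mm along the optical axis (not along the pixel's ray), 0 where there is no reading.
- r.calibration(name): a dict with "vfov" (degrees; the focal length in pixels is half the picture's height over the tangent of half this angle, whatever the lens; pixels are square), "cx", "cy" (the principal point, pixels), "rvec" (rotation vector, rad) and "tvec" (3), from world to camera coordinates, as OpenCV has them; the wrist camera has in their place "tool_from_camera" (4x4, takes a point from camera to tool coordinates, whose origin is the TCP and whose axes are the flange's). Camera axes: x right, y down, z forward; pixel columns grow to the right and rows downward; lengths in mm; the calibration is good to about 2 mm. A picture is of the moment at which its call begins: read the wrist's pose just before it. calibration takes no time and is no camera call.
- r.hand_in(): hands the job in; it is judged then, once.
The state is a dict: "time": time; "joint_pos": joint angles; "qd": joint speeds; "joint_efforts": joint torques, N m; "tool_pos": TCP position; "tcp_rot": TCP orientation; "ft_force": force on the tool from outside, world axes, zero at the start; "wrist_torque": the same for the moment, N m; "finger_gap": finger opening in mm; "grip_force": force on a finger pad.
Only numpy, scipy, OpenCV 4.12 (cv2) and the standard library are available. Lean on these libraries where they do the work, as an engineer would, in place of code of your own. Each camera call takes 0.05 s, during which the arm holds its last target. There are 200 camera calls.

## Working session

There is one attempt and no reset: what is moved stays moved. The work goes in short steps, Python scripts to look and compute and a shell command to move; the robot and the scene stay as the last step left them, time stands still between calls to the robot, and variables do not carry over. Pictures are saved under pics/ and viewed, at most 10 in all, crops included, and the job is handed in when it is done.

```bash
mkdir -p pics
cat > h.py <<'E'
import numpy as np,cv2
from bench import r
from scipy.spatial.transform import Rotation as R
def cal(n):
    c=r.calibration(n); f=210/np.tan(np.radians(c["vfov"])/2)
    return c,f
def ext(n,s=None):
    c,f=cal(n)
    if n!="wrist":
        M=R.from_rotvec(np.ravel(c["rvec"])).as_matrix(); t=np.ravel(c["tvec"])
        return M.T,-M.T@t,f,c["cx"],c["cy"]
    T=np.array(c["tool_from_camera"]); s=s or r.sense()
    Rt=R.from_euler("xyz",s["tcp_rot"],degrees=True).as_matrix()
    return Rt@T[:3,:3],Rt@T[:3,3]+np.array(s["tool_pos"]),f,c["cx"],c["cy"]
def cloud(n):
    s=r.sense(); A,o,f,cx,cy=ext(n,s); im,d=r.snapshot(n)
    v,u=np.mgrid[:420,:560]
    P=np.stack([(u-cx)/f*d,(v-cy)/f*d,d],-1)@A.T+o
    P[d==0]=np.nan
    return im,P
E
python3 - <<'E'
from h import *
for n in ["scene","top"]:
    im,P=cloud(n); cv2.imwrite(f"pics/{n}.png",im); np.save(n+".npy",P); cv2.imwrite(f"{n}_raw.png",im)
    print(n,{k:np.round(v,3).tolist() if not isinstance(v,str) else v for k,v in r.calibration(n).items()})
print(r.sense(), r.tip_reach)
E
```

```text
scene {'vfov': 49.526, 'cx': 281.733, 'cy': 210.34, 'rvec': [1.693, 2.026, -0.684], 'tvec': [28.73, -376.473, 1457.949]}
top {'vfov': 54.03, 'cx': 283.91, 'cy': 210.914, 'rvec': [2.186, -2.126, 0.148], 'tvec': [51.753, 522.517, 956.687]}
{'time': 0.1, 'joint_pos': array([-8.04655167e+01,  7.51157069e+00,  8.53246509e+01, -7.96566182e-04,
        8.72594810e+01, -4.89271084e+00]), 'qd': array([-0.13506999, -0.22625037, -0.07879475, -0.04503051,  0.09531938,
        0.07156414]), 'joint_efforts': array([ 1.07848027e-03, -5.70951676e+01, -5.01939940e+01, -2.89640293e-04,
        8.12864135e-03,  3.84457394e-06]), 'tool_pos': array([ 149.4333454 , -580.61585506,  249.32560968]), 'tcp_rot': array([-1.79904578e+02, -7.36979526e-03,  1.44272267e+01]), 'ft_force': array([ 1.06433033, -0.63747899, -0.08025066]), 'wrist_torque': array([-0.0389627 ,  0.01857254, -0.02062255]), 'grip_force': 0.0, 'finger_gap': 85.73869107735477} 19.0
```

View pics/top.png

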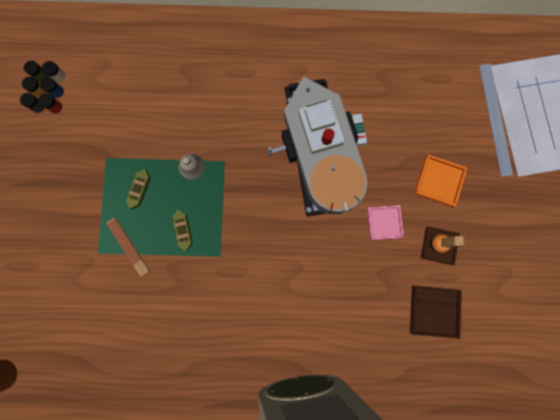

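View pics/scene.png

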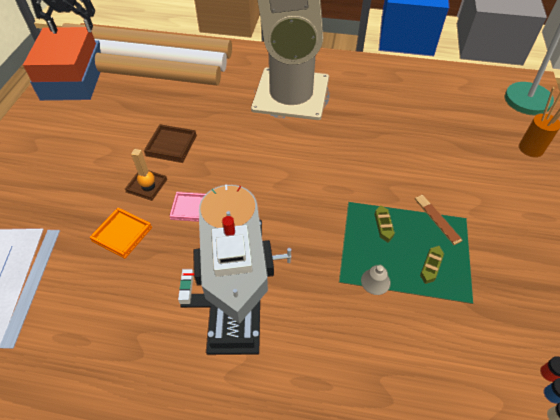

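The top view shows the hull with its stern at (338,185) and bow at (305,85). The white mark is near (345,206), red near (332,206) and green near (357,199). The bob stands in the small dark tray at (441,245). The larger dark tray at (436,312) and the orange and pink ones are decoys. The scene view agrees.

Run:
```python
from h import *
T=cv2.imread("top_raw.png");P=np.load("top.npy")
S=cv2.imread("scene_raw.png");Q=np.load("scene.npy")
for im,p,nm in((T,P,"top"),(S,Q,"scene")):
    z=p[...,2]; hsv=cv2.cvtColor(im,cv2.COLOR_BGR2HSV)
    def rep(l,m):
        q=p[m]; 
        if len(q): print(nm,l,len(q),np.round(np.nanmedian(q,0),1),"min",np.round(np.nanmin(q,0),0),"max",np.round(np.nanmax(q,0),0))
        return q
    h=(z>120)&(z<140)
    n,lab,st,_=cv2.connectedComponentsWithStats(h.astype(np.uint8))
    for i in range(1,n):
        if st[i,4]>60: rep(f"z130 {i} {st[i]}",lab==i)
    rough=np.array([0,0])
    o=h&(hsv[...,0]<18)&(hsv[...,1]>110)
    q=rep("deck",o)
    if len(q)>50:
        c=cv2.minEnclosingCircle(q[:,:2].astype(np.float32)); print(c)
    base=(z>9)&(z<20)
    n,lab,st,_=cv2.connectedComponentsWithStats(base.astype(np.uint8))
    for i in range(1,n):
        if st[i,4]>80:
            q=rep(f"z14 {i} {st[i]}",lab==i); print(cv2.minAreaRect(q[:,:2].astype(np.float32)))
# composite crop
a=cv2.resize(T[70:270,260:480],(0,0),fx=3,fy=3,interpolation=cv2.INTER_CUBIC)
cv2.imwrite("pics/crop1.png",a)
```

```text
top z130 1 [ 284   76   83  136 5358] 5358 [623.8 -27.7 130.4] min [ 512. -112.  120.] max [819.  73. 140.]
top z130 2 [451 236  13  10 109] 109 [ 455.1 -306.7  135. ] min [ 445. -321.  120.] max [ 465. -298.  139.]
top deck 2295 [573.8 -50.3 131.2] min [ 445. -321.  120.] max [634.   9. 139.]
((525.0232543945312, -156.9419403076172), 178.87098693847656)
top z14 5 [284  86   9  17  85] 85 [827.2  66.1  13.7] min [803.  54.  10.] max [847.  75.  20.]
((826.91650390625, 62.64836120605469), (44.927040100097656, 18.69785499572754), 10.960850715637207)
top z14 14 [179 154  24  24 135] 135 [617.9 290.9  14.1] min [603. 273.   9.] max [661. 331.  20.]
((629.0305786132812, 301.04766845703125), (52.96879196166992, 61.4754753112793), 37.67852783203125)
top z14 15 [419 154  47  27 168] 168 [ 652.3 -314.7   17.6] min [ 610. -381.    9.] max [ 677. -266.   20.]
((629.56982421875, -325.2167053222656), (105.61583709716797, 70.69149780273438), 73.56000518798828)
top z14 17 [297 163  28  53 279] 279 [547.2  12.   13.9] min [515. -32.   9.] max [646.  37.  20.]
((574.0701904296875, 20.65899658203125),
[... 4291 characters left out ...]
625, 428.5607604980469), (33.60655975341797, 103.49177551269531), 73.81034088134766)
scene z14 147 [363 270  27  22 155] 155 [653.6 297.2  14. ] min [616. 274.   9.] max [665. 333.  20.]
((642.5240478515625, 301.514404296875), (58.921478271484375, 47.32305145263672), 80.9469985961914)
scene z14 150 [ 179  293   81   61 1472] 1472 [803.7  -8.2  12.9] min [ 736. -118.    9.] max [869.  74.  20.]
((800.760009765625, -23.548843383789062), (133.4005584716797, 177.55560302734375), 9.299680709838867)
scene z14 153 [231 313  19  25 168] 168 [806.1  27.6  13.3] min [771.   6.  10.] max [826.  41.  20.]
((799.319091796875, 23.394577026367188), (54.12297439575195, 33.9382209777832), 3.3569562435150146)
```

View pics/crop1.png

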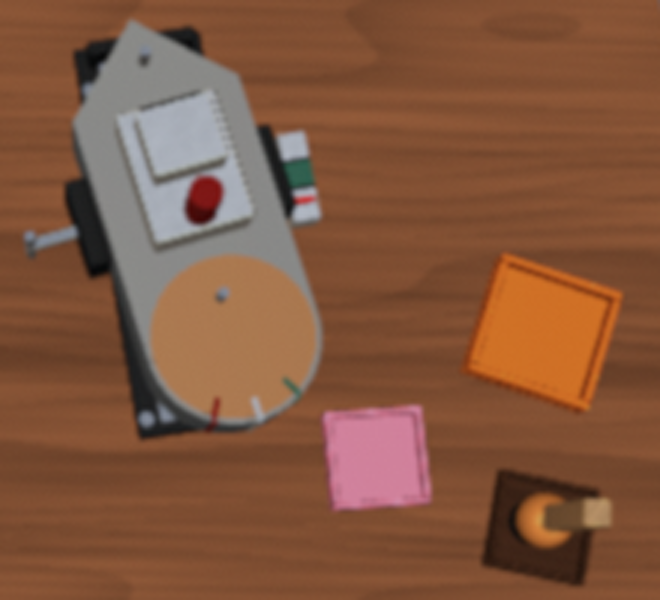

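Run:
```python
from h import *
from scipy.optimize import least_squares
def ray(n,u,v,z):
    A,o,f,cx,cy=ext(n); d=A@np.array([(u-cx)/f,(v-cy)/f,1]); return (o+d*(z-o[2])/d[2])[:2]
c=lambda x,y:(260+x/3,70+y/3)
p=[ray("top",*c(*k),14) for k in((140,438),(75,52),(198,30))]
print("bed top corners aftL,foreL,foreR",np.round(p,1))
l=p[1]-p[0];print("left edge yaw",np.degrees(np.arctan2(l[1],l[0])),np.hypot(*l)); l=p[2]-p[1];print("fore edge yaw+90",np.degrees(np.arctan2(l[1],l[0]))+90,np.hypot(*l))
p2=[ray("scene",*k,14) for k in((207,353),(259,353))]; print("scene fore",np.round(p2,1)); l=p2[0]-p2[1];print(np.degrees(np.arctan2(l[1],l[0]))+90,np.hypot(*l))
for k,n in(((217,410),"red"),((258,410),"white"),((293,388),"green")): print(n,np.round(ray("top",*c(*k),130),1))
for k,n in(((225,187),"green"),((240,185),"red")): print("scene",n,np.round(ray("scene",*k,130),1))
# hull outline from clouds
for nm in("top","scene"):
    im=cv2.imread(nm+"_raw.png");P=np.load(nm+".npy");hsv=cv2.cvtColor(im,cv2.COLOR_BGR2HSV)
    x,y,z=P[...,0],P[...,1],P[...,2]
    reg=(z>118)&(z<142)&(x>480)&(x<850)&(abs(y)<140)
    o=reg&(hsv[...,0]<18)&(hsv[...,1]>90)&(x<660)
    q=P[o][:,:2]; print(nm,"z",np.median(z[o]),"orange",cv2.minEnclosingCircle(q.astype(np.float32)), q.mean(0))
    H=P[reg][:,:2]; w,v=np.linalg.eigh(np.cov(H.T)); a=v[:,1]*np.sign(v[0,1]); print("hull pca yaw",np.degrees(np.arctan2(a[1],a[0])),cv2.minAreaRect(H.astype(np.float32)))
    # stern circle edges: hull contour points
    cn=max(cv2.findContours(reg.astype(np.uint8),0,1)[0],key=len)[:,0]
    e=np.array([ray(nm,u,v,130) for u,v in cn]); c0=q.mean(0)
    s=e[(e-c0)@a<-5]
    f=least_squares(lambda k:np.hypot(s[:,0]-k[0],s[:,1]-k[1])-k[2],[*c0,65],loss="soft_l1");print("stern circle",f.x,len(s),np.abs(f.fun).mean())
    t=(e-c0)@a; n=(e-c0)@[-a[1],a[0]]; 
    for sg in(1,-1):
        m=(t>0)&(t<140)&(n*sg>40); k=np.polyfit(e[m]@a,e[m]@[-a[1],a[0]],1); print("side yaw",np.degrees(np.arctan2(a[1],a[0])+np.arctan(k[0])))
    b=(z>100)&(np.hypot(x-455,y+310)<40); q=P[b]; print("handle top",np.nanmax(q[:,2]),q[q[:,2]>np.nanmax(q[:,2])-8].mean(0),cv2.minAreaRect(q[q[:,2]>np.nanmax(q[:,2])-6][:,:2].astype(np.float32)))
    b=(z>20)&(z<52)&(np.hypot(x-455,y+315)<60)&(hsv[...,1]>120); q=P[b]; print("ball pts",len(q),q.min(0),q.max(0))
    f=least_squares(lambda k:np.linalg.norm(q-k,axis=1)-22,[455,-315,33],loss="soft_l1"); print("ball",f.x)
```

```text
bed top corners aftL,foreL,foreR [[512.5  10. ]
 [842.2  72. ]
 [865.1 -32.6]]
left edge yaw 10.653566158740219 335.4174162059191
fore edge yaw+90 12.381357537597609 107.06956540853353
scene fore [[869.7 -27.6]
 [850.8  77. ]]
10.223906280200111 106.29994656894375
red [520.5 -38.5]
white [521.3 -68.3]
green [538.2 -93.6]
scene green [525.4 -67.2]
scene red [513.3 -34.6]
top z 131.1346137649578 orange ((573.94384765625, -46.905189514160156), 63.201019287109375) [576.16136788 -48.14833707]
hull pca yaw 19.145144546128787 ((666.3314208984375, -17.86907958984375), (320.1021423339844, 130.58021545410156), 18.431982040405273)
stern circle [576.43979231 -46.92464061  64.50781994] 78 0.6005810425947884
side yaw 18.31563476932096
side yaw 18.248567144059628
handle top 139.01758192669104 [ 455.30637989 -308.34124838  135.31277897] ((455.1328430175781, -308.26947021484375), (17.389598846435547, 20.08157730102539), 1.899929404258728)
ball pts 157 [ 414.02839052 -351.93181094   20.40920444] [ 486.86277316 -274.29522872   51.95907393]
ball [ 455.19103351 -310.07684701   34.7044785 ]
scene z 129.91737258173242 orange ((587.2251586914062, -57.859310150146484), 73.8885269165039) [576.63194118 -48.04022108]
hull pca yaw 18.399578589941868 ((668.3138427734375, -18.484649658203125), (322.2860107421875, 130.0792236328125), 18.37846565246582)
stern circle [580.0620285  -47.5411101   63.93571837] 66 0.6884435077307779
side yaw 18.49520769602013
side yaw 18.10680334088612
handle top 137.91154922084343 [ 458.26921577 -308.83607741  133.26425331] ((457.31842041015625, -308.813232421875), (19.950267791748047, 18.471052169799805), 80.28277587890625)
ball pts 168 [ 441.82397378 -328.36806551   21.3130787 ] [ 479.73230593 -288.1684642    51.7124731 ]
ball [ 456.33501178 -310.23560188   33.314818  ]
```

The enlarged crop shows red at (217,410), white at (258,410) and green at (293,388). The hull yaw is about 18.3° and the bed about 10.7°, so the hull already swings about +0.13 rad. The stern axis is near (578,-47) and the bob's handle near (456,-309). Next I move over the bob.

```bash
python3 -m handwheel '[[0.036,-0.019,-0.003,0,0,0,0.085],[0.036,-0.019,-0.003,0,0,0,0.085],[0.036,-0.019,-0.003,0,0,0,0.085],[0.036,-0.019,-0.003,0,0,0,0.085],[0.036,-0.019,-0.003,0,0,0,0.085],[0.036,-0.019,-0.003,0,0,0,0.085],[0.036,-0.019,-0.003,0,0,0,0.085],[0.036,-0.019,-0.003,0,0,0,0.085]]'
python3 -m handwheel '[[0.025,-0.012,-0.003,0,0,0,0.085],[0.025,-0.012,-0.003,0,0,0,0.085],[0,0,0,0,0,0,0.085],[0,0,0,0,0,0,0.085],[0,0,0,0,0,0,0.085]]'
python3 - <<'E'
from h import *
im,P=cloud("wrist"); cv2.imwrite("pics/w1.png",im); np.save("w1.npy",P)
s=r.sense(); print(s["tool_pos"],s["tcp_rot"],s["ft_force"])
z=P[...,2]
for lo,hi in((125,150),(8,22)):
    m=(z>lo)&(z<hi)&(np.hypot(P[...,0]-456,P[...,1]+309)<(30 if lo>100 else 62))
    q=P[m]; print(len(q), np.median(q,0) if len(q) else 0, cv2.minAreaRect(q[:,:2].astype(np.float32)) if len(q)>4 else 0)
E
```

```text
time: 0.77
tool_pos: [391.5, -360.4, 274.1]
tcp_rot: [-180.0, 0.0, 14.4]
ft_force: [0.9, -1.2, -0.1]
finger_gap: 84.9
grip_force: 0.0
time: 1.18
tool_pos: [432.6, -326.5, 279.8]
tcp_rot: [-180.0, 0.1, 14.5]
ft_force: [-0.4, -0.4, 0.1]
finger_gap: 84.8
grip_force: 0.0
[ 432.28720247 -326.87255785  279.82512164] [-1.79973706e+02  4.49318576e-02  1.43930424e+01] [-0.39725088 -0.10594231 -0.2434909 ]
556 [ 455.72164344 -310.81522219  135.28701353] ((454.9971618652344, -310.8173522949219), (19.911617279052734, 19.996702194213867), 87.48526000976562)
1128 [ 450.80430134 -317.30875285   15.99859095] ((450.3594970703125, -317.7079772949219), (79.9677505493164, 80.36441040039062), 79.163330078125)
```

View pics/w1.png

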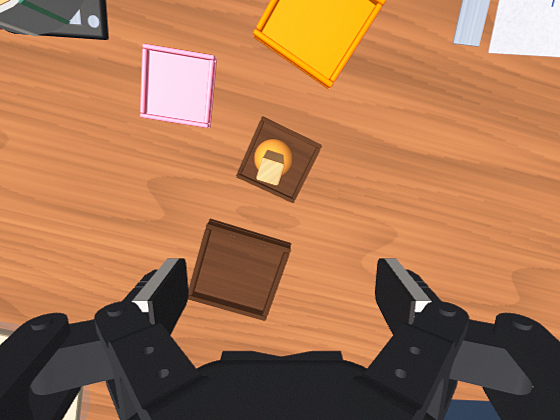

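The wrist view shows the handle top at (270,172) inside the small dark tray. It is at (455,-311) with top z 135 and yaw about -2.5°. I turn the tool to yaw 87.5° so the jaws close along x, then check.

```bash
python3 -m handwheel '[[0.0257,-0.0098,0,0,0,-6.65,0.085],[0,0,0,0,0,-6.65,0.085],[0,0,0.01,0,0,-6.65,0.085],[0,0,0.01,0,0,-6.65,0.085],[0,0,0.01,0,0,-6.65,0.085],[0,0,0.01,0,0,-6.65,0.085],[0,0,0.01,0,0,-6.65,0.085],[0,0,0.01,0,0,-6.65,0.085]]'
python3 -m handwheel '[[0,0,0,0,0,-6.65,0.085],[0,0,0,0,0,-6.65,0.085],[0,0,0,0,0,-6.65,0.085],[0,0,0,0,0,0,0.085],[0,0,0,0,0,0,0.085]]'
python3 - <<'E'
from h import *
im,P=cloud("wrist")
s=r.sense(); print(s["tool_pos"],s["tcp_rot"])
z=P[...,2]
m=(z>128)&(z<142)&(np.hypot(P[...,0]-456,P[...,1]+309)<30); q=P[m]; print(len(q), np.median(q,0),cv2.minAreaRect(q[:,:2].astype(np.float32)))
E
```

```text
time: 1.9
tool_pos: [454.3, -311.7, 219.5]
tcp_rot: [-180.0, 0.0, 67.8]
ft_force: [-0.4, 0.2, 0.3]
finger_gap: 85.2
grip_force: 0.0
time: 2.32
tool_pos: [454.6, -311.4, 220.1]
tcp_rot: [-180.0, -0.0, 87.3]
ft_force: [-0.3, -0.7, 0.1]
finger_gap: 84.9
grip_force: 0.0
[ 454.76950765 -311.25272308  220.16699512] [-1.79983985e+02 -4.11996263e-04  8.72521950e+01]
839 [ 455.03525901 -309.20931932  135.27207665] ((454.9278869628906, -310.1361999511719), (19.982175827026367, 19.675756454467773), 86.75941467285156)
```

Aligned. I descend 110 mm and grip.

```bash
python3 -m handwheel '[[0.001,0,0.03,0,0,0,0.085],[0,0,0.03,0,0,0,0.085],[0,0,0.03,0,0,0,0.085],[0,0,0.02,0,0,0,0.085],[0,0,0,0,0,0,0.03],[0,0,0,0,0,0,0.005],[0,0,0,0,0,0,0.005],[0,0,0,0,0,0,0.005]]' 80
python3 -m handwheel '[[0,0,0,0,0,0,0.005],[0,0,0,0,0,0,0.005],[0,0,0,0,0,0,0.005],[0,0,0,0,0,0,0.005]]' 80
```

```text
time: 3.03
tool_pos: [456.7, -310.7, 112.8]
tcp_rot: [179.8, 0.1, 87.5]
ft_force: [-0.3, -0.1, -0.7]
finger_gap: 38.0
grip_force: 0.0
time: 3.37
tool_pos: [456.6, -310.3, 112.4]
tcp_rot: [179.8, 0.1, 87.6]
ft_force: [-0.9, 1.2, 6.6]
finger_gap: 19.1
grip_force: 78.4
```

```bash
python3 -m handwheel '[[0,0,-0.01,0,0,0,0.005],[0,0,-0.02,0,0,0,0.005],[0,0,-0.02,0,0,-6.6,0.005],[0,0,-0.014,0,0,-6.6,0.005],[0.01,0.003,0,0,0,0,0.005],[0.026,0.006,0,0,0,0,0.005],[0.03,0.007,0,0,0,0,0.005],[0.03,0.007,0,0,0,0,0.005]]'
python3 -m handwheel '[[0.03,0.007,0,0,0,0,0.005],[0.03,0.007,0,0,0,0,0.005],[0.03,0.007,0,0,0,0,0.005],[0.02,0.007,0,0,0,0,0.005],[0.01,0.003,0,0,0,0,0.005],[0,0,0,0,0,0,0.005],[0,0,0,0,0,0,0.005],[0,0,0,0,0,0,0.005]]'
cat > m.py <<'E'
from h import *
psi=np.radians(10.7); BX=np.array([np.cos(psi),np.sin(psi)]); BY=np.array([-BX[1],BX[0]])
S0=np.array([578,-47.]); th0=np.radians(18.3)-psi; W0=S0+120*np.array([np.cos(psi+th0),np.sin(psi+th0)])
OFF=np.zeros(2)
def hull():
    ref=cv2.cvtColor(cv2.imread("scene_raw.png"),cv2.COLOR_BGR2GRAY);Q=np.load("scene.npy")
    s=r.sense(); cur,_=r.snapshot("scene"); g=cv2.cvtColor(cur,cv2.COLOR_BGR2GRAY)
    m=((Q[...,2]>118)&(Q[...,0]>630)&(Q[...,0]<850)&(np.abs(Q[...,1])<120)).astype(np.uint8)*255
    m=cv2.erode(m,np.ones((3,3)))
    p=cv2.goodFeaturesToTrack(ref,60,0.01,4,mask=m)
    kw=dict(winSize=(15,15),maxLevel=4)
    n,st,_=cv2.calcOpticalFlowPyrLK(ref,g,p,None,**kw); b,sb,_=cv2.calcOpticalFlowPyrLK(g,ref,n,None,**kw)
    ok=(st.ravel()>0)&(sb.ravel()>0)&(np.linalg.norm(p-b,axis=2).ravel()<0.7)
    A,o,f,cx,cy=ext("scene")
    pix=p[ok][:,0]; X=np.array([Q[int(round(v)),int(round(u))] for u,v in pix])
    def at(px):
        d=np.c_[(px[:,0]-cx)/f,(px[:,1]-cy)/f,np.ones(len(px))]@A.T; return (o+d*((X[:,2]-o[2])/d[:,2])[:,None])[:,:2]
    a,c=at(pix),at(n[ok][:,0]); g0=np.isfinite(a).all(1); a,c=a[g0],c[g0]
    M,inl=cv2.estimateAffinePartial2D(a.astype(np.float64),c.astype(np.float64),ransacReprojThreshold=2.5)
    i=inl.ravel()>0; a,c=a[i],c[i]
    H=(a-a.mean(0)).T@(c-c.mean(0)); dth=np.arctan2(H[0,1]-H[1,0],H[0,0]+H[1,1])
    R2=np.array([[np.cos(dth),-np.sin(dth)],[np.sin(dth),np.cos(dth)]])
    T=lambda x:R2@(x-a.mean(0))+c.mean(0)
    w=T(W0)-W0; th=th0+dth
    W=W0+BX*(w@BX); S=W-120*np.array([np.cos(psi+th),np.sin(psi+th)])
    ball=np.array(s["tool_pos"])[:2]+OFF; d=ball-S; hx=np.array([np.cos(psi+th),np.sin(psi+th)]); hy=np.array([-hx[1],hx[0]])
    F=s["ft_force"][:2]
    print(f't {s["time"]:.2f} n{i.sum()} theta {th:.3f} slide {w@BX:.1f} lat {w@BY:.1f} | dist {np.hypot(*d):.1f} hx {d@hx:.1f} hy {d@hy:.1f} | ball bed rel W0: {(ball-W0)@BX:.1f} {(ball-W0)@BY:.1f} z {s["tool_pos"][2]:.1f} rot {np.round(s["tcp_rot"],1)} F {F@BX:.1f} {F@BY:.1f}')
    return cur
if __name__=="__main__":
    im=hull(); 
    import sys
    if len(sys.argv)>1: cv2.imwrite(sys.argv[1],im)
E
python3 m.py pics/s2.png
python3 - <<'E'
from h import *
im,P=cloud("top"); cv2.imwrite("pics/t2.png",im)
q=P[(P[...,2]>78)&(P[...,2]<130)&(P[...,0]<520)&(P[...,0]>420)&(abs(P[...,1]+88)<50)]
print(len(q),q.min(0) if len(q) else 0,q.max(0) if len(q) else 0)
E
```

```text
time: 4.03
tool_pos: [459.5, -209.3, 173.6]
tcp_rot: [-180.0, -0.1, 100.4]
ft_force: [-0.1, 0.2, -1.6]
finger_gap: 19.1
grip_force: 78.0
time: 4.7
tool_pos: [468.0, -87.8, 174.1]
tcp_rot: [-180.0, 0.0, 100.7]
ft_force: [-0.1, -0.2, -1.7]
finger_gap: 18.7
grip_force: 78.1
t 4.70 n30 theta 0.132 slide 0.0 lat 0.0 | dist 117.4 hx -117.3 hy -4.2 | ball bed rel W0: -234.6 -35.5 z 174.1 rot [-180.     0.   100.7] F -0.1 -0.2
71 [461.83246626 -76.27927328  81.15128379] [519.8438293  -39.30303286 129.77420409]
```

View pics/s2.png

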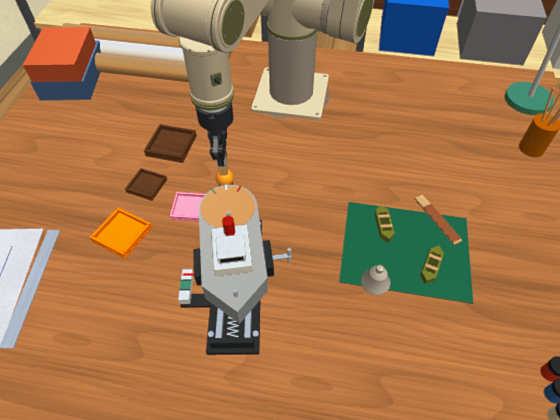

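The scene view shows the bob held upright with its ball at (225,178), just aft of the white mark. The hull is unmoved. I measure the ball against the TCP.

Run:
```python
from h import *
from scipy.optimize import least_squares
for n in("scene","top"):
    im,P=cloud(n); hsv=cv2.cvtColor(im,cv2.COLOR_BGR2HSV)
    m=(hsv[...,0]>8)&(hsv[...,0]<28)&(hsv[...,1]>150)&(np.hypot(P[...,0]-468,P[...,1]+88)<35)&(P[...,2]>70)&(P[...,2]<130)
    q=P[m]; print(n,len(q))
    if len(q)>20:
        f=least_squares(lambda k:np.linalg.norm(q-k,axis=1)-22,[468,-88,98],loss="soft_l1"); print(f.x,np.abs(f.fun).mean())
print(r.sense()["tool_pos"])
```

```text
scene 196
[468.37835283 -88.08679608  95.98435189] 1.566916217165895
top 12
[468.03767258 -88.09108342 174.19191729]
```

```bash
python3 -m handwheel '[[0,0.004,0,0,0,0,0.005],[0,0.006,0,0,0,0,0.005],[0,0.006,0,0,0,0,0.005],[0,0.005,0,0,0,0,0.005],[0,0.002,0,0,0,0,0.005],[0,0.002,0,0,0,0,0.005],[0,0.002,0,0,0,0,0.005],[0,0.002,0,0,0,0,0.005]]' | grep -E "time|ft_f"; python3 m.py
python3 -m handwheel '[[0,0.002,0,0,0,0,0.005],[0,0.002,0,0,0,0,0.005],[0,0.002,0,0,0,0,0.005],[0,0.002,0,0,0,0,0.005]]'| grep -E "time|ft_f"; python3 m.py
```

```text
time: 5.57
ft_force: [-0.7, -0.8, -1.0]
t 5.57 n30 theta 0.132 slide 0.0 lat 0.0 | dist 88.4 hx -88.1 hy -7.5 | ball bed rel W0: -205.2 -34.9 z 174.2 rot [-180.    -0.   100.8] F -0.8 -0.7
time: 5.95
ft_force: [-1.8, -0.2, -1.0]
t 5.95 n28 theta 0.127 slide 7.0 lat 0.0 | dist 87.6 hx -87.2 hy -8.9 | ball bed rel W0: -197.4 -35.0 z 174.2 rot [-180.    -0.   100.8] F -1.8 0.1
```

```bash
python3 -m handwheel '[[0,0.002,0,0,0,0,0.005],[0,0.002,0,0,0,0,0.005],[0,0.002,0,0,0,0,0.005],[0,0.002,0,0,0,0,0.005],[0,0.002,0,0,0,0,0.005],[0,0.002,0,0,0,0,0.005],[0,0.001,0,0,0,0,0.005]]' | grep -E "time|ft_f"; python3 m.py
python3 -m handwheel '[[0,0,0,0,0,0,0.005],[0,0,0,0,0,0,0.005],[0,0,0,0,0,0,0.005],[0,0,0,0,0,0,0.005],[0,0,0,0,0,0,0.005],[0,0,0,0,0,0,0.005]]'| grep -E "time|ft_f"; python3 m.py pics/s3.png
python3 - <<'E'
import cv2
a=cv2.imread("pics/s3.png")[170:320,165:285]; cv2.imwrite("pics/s3c.png",cv2.resize(a,None,fx=4,fy=4,interpolation=cv2.INTER_CUBIC))
E
```

```text
time: 6.58
ft_force: [-2.4, -1.6, -0.2]
t 6.58 n26 theta 0.125 slide 20.1 lat -0.2 | dist 87.6 hx -87.1 hy -9.2 | ball bed rel W0: -184.2 -34.9 z 174.2 rot [-180.    -0.   100.8] F -2.6 -1.1
time: 7.13
ft_force: [-3.6, -0.6, -1.6]
t 7.13 n24 theta 0.126 slide 20.0 lat -0.2 | dist 87.6 hx -87.2 hy -9.0 | ball bed rel W0: -184.4 -34.9 z 174.3 rot [-180.    -0.   100.8] F -3.7 0.1
```

View pics/s3c.png

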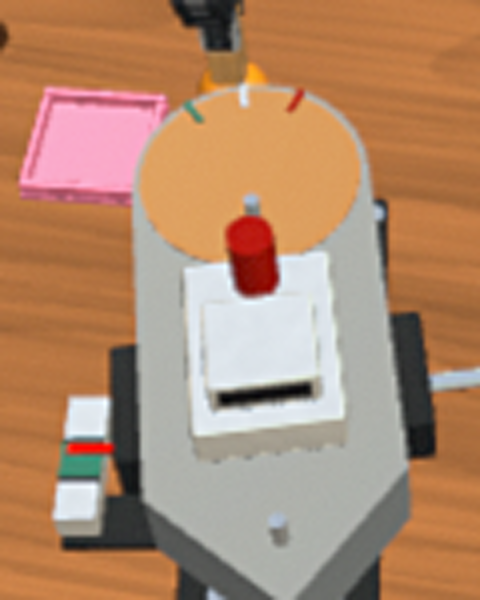

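The crop shows the ball on the stern next to the white mark (245,93), and the red pointer (90,447) at the lower part of the green field. I'll plan the rub with a small dynamic model.

```bash
cat > sim.py <<'E'
import numpy as np
# rows: (dy_mm, dx_mm) in bed axes per 1/12 s ; lag first-order tau
def sim(th,x,y,rows,w=0,tau=0.06,show=1):
    tx,ty=x,y; t=0; dt=.0005
    for k,(dy,dx) in enumerate(rows):
        x0,y0=tx,ty
        for i in range(int(1/12/dt)):
            fr=(i+1)*dt*12; gx,gy=x0+dx*fr,y0+dy*fr
            vy=(gy-y)/tau; y+=vy*dt; x+=(gx-x)/tau*dt
            sa=(y+120*np.sin(th))/87; al=np.arcsin(sa); ph=al+th
            s=x+120*np.cos(th)+87*np.cos(al); F=.18*s
            dph=(vy+120*np.cos(th)*w)/(87*np.cos(al))+w
            T=.12*F*np.sin(ph)-(.12*np.cos(ph)+.065)*.05*F*np.tanh(dph/.01)-.006*np.tanh(w/.005)-.5*w
            w+=T/.044*dt; th+=w*dt
        tx+=dx;ty+=dy
        if show and k%show==show-1 or k==len(rows)-1: print(f"{k+1:3d} x {tx:.1f} y {ty:.1f} th {th:.3f} w {w:.3f} hy {87*np.sin(ph):.1f} s {s:.1f}")
    return th,x,y
E
python3 - <<'E'
from sim import sim
print("starboard push"); sim(.126,-184.4,-34.9,[(-3,1)]*6+[(0,0)]*12,show=3)
print("port first"); sim(.126,-184.4,-34.9,[(8,0.3)]*5+[(0,0)]*2+[(-9,0)]*8+[(0,0)]*8,show=1)
E
```

```text
starboard push
  3 x -181.4 y -43.9 th 0.120 w -0.058 hy -17.3 s 19.6
  6 x -178.4 y -52.9 th 0.092 w -0.175 hy -32.5 s 17.8
  9 x -178.4 y -52.9 th 0.037 w -0.250 hy -45.8 s 13.8
 12 x -178.4 y -52.9 th -0.025 w -0.227 hy -57.5 s 8.3
 15 x -178.4 y -52.9 th -0.069 w -0.123 hy -65.3 s 3.2
 18 x -178.4 y -52.9 th -0.087 w -0.033 hy -68.3 s 0.8
port first
  1 x -184.1 y -26.9 th 0.122 w -0.079 hy -6.1 s 20.2
  2 x -183.8 y -18.9 th 0.115 w -0.085 hy -0.6 s 21.6
  3 x -183.5 y -10.9 th 0.109 w -0.049 hy 6.0 s 22.5
  4 x -183.2 y -2.9 th 0.107 w 0.010 hy 13.5 s 22.8
  5 x -182.9 y 5.1 th 0.111 w 0.077 hy 22.1 s 22.2
  6 x -182.9 y 5.1 th 0.120 w 0.150 hy 28.2 s 21.3
  7 x -182.9 y 5.1 th 0.135 w 0.203 hy 32.1 s 20.4
  8 x -182.9 y -3.9 th 0.155 w 0.288 hy 32.2 s 20.5
  9 x -182.9 y -12.9 th 0.182 w 0.340 hy 30.0 s 20.9
 10 x -182.9 y -21.9 th 0.210 w 0.347 hy 27.3 s 20.9
 11 x -182.9 y -30.9 th 0.238 w 0.330 hy 24.3 s 20.6
 12 x -182.9 y -39.9 th 0.265 w 0.298 hy 20.7 s 19.9
 13 x -182.9 y -48.9 th 0.288 w 0.255 hy 16.5 s 18.8
 14 x -182.9 y -57.9 th 0.307 w 0.202 hy 11.3 s 17.2
 15 x -182.9 y -66.9 th 0.321 w 0.141 hy 5.0 s 15.0
 16 x -182.9 y -66.9 th 0.330 w 0.088 hy 1.9 s 13.5
 17 x -182.9 y -66.9 th 0.336 w 0.036 hy 1.7 s 13.1
 18 x -182.9 y -66.9 th 0.337 w 0.009 hy 1.8 s 13.0
 19 x -182.9 y -66.9 th 0.338 w 0.003 hy 1.8 s 13.0
 20 x -182.9 y -66.9 th 0.338 w 0.001 hy 1.8 s 13.0
 21 x -182.9 y -66.9 th 0.338 w 0.001 hy 1.8 s 13.0
 22 x -182.9 y -66.9 th 0.338 w 0.001 hy 1.8 s 13.0
 23 x -182.9 y -66.9 th 0.338 w 0.001 hy 1.8 s 13.0
```

Run:
```python
from sim import sim
print("A"); sim(.126,-184.4,-34.9,[(-3,1)]*5+[(0,0)]*2+[(3,0)]*3+[(6,-0.5)]*6+[(0,0)]*6,show=1)
```

```text
A
  1 x -183.4 y -37.9 th 0.125 w -0.012 hy -10.5 s 19.5
  2 x -182.4 y -40.9 th 0.124 w -0.030 hy -13.6 s 19.6
  3 x -181.4 y -43.9 th 0.120 w -0.058 hy -17.3 s 19.6
  4 x -180.4 y -46.9 th 0.114 w -0.093 hy -21.7 s 19.4
  5 x -179.4 y -49.9 th 0.104 w -0.133 hy -26.7 s 18.8
  6 x -179.4 y -49.9 th 0.092 w -0.172 hy -31.0 s 18.0
  7 x -179.4 y -49.9 th 0.076 w -0.202 hy -34.6 s 17.1
  8 x -179.4 y -46.9 th 0.059 w -0.224 hy -36.9 s 16.9
  9 x -179.4 y -43.9 th 0.039 w -0.242 hy -38.2 s 17.1
 10 x -179.4 y -40.9 th 0.018 w -0.258 hy -39.4 s 17.4
 11 x -179.9 y -34.9 th -0.005 w -0.314 hy -39.6 s 18.0
 12 x -180.4 y -28.9 th -0.033 w -0.351 hy -39.5 s 18.6
 13 x -180.9 y -22.9 th -0.062 w -0.359 hy -39.5 s 19.0
 14 x -181.4 y -16.9 th -0.092 w -0.360 hy -39.5 s 19.3
 15 x -181.9 y -10.9 th -0.122 w -0.360 hy -39.5 s 19.3
 16 x -182.4 y -4.9 th -0.152 w -0.359 hy -39.5 s 19.2
 17 x -182.4 y -4.9 th -0.180 w -0.328 hy -41.8 s 18.3
 18 x -182.4 y -4.9 th -0.207 w -0.322 hy -46.0 s 16.8
 19 x -182.4 y -4.9 th -0.234 w -0.321 hy -50.5 s 14.9
 20 x -182.4 y -4.9 th -0.260 w -0.315 hy -55.0 s 12.9
 21 x -182.4 y -4.9 th -0.286 w -0.297 hy -59.1 s 10.7
 22 x -182.4 y -4.9 th -0.309 w -0.266 hy -62.7 s 8.4
```

```bash
python3 -m handwheel '[[-0.003,0.001,0,0,0,0,0.005],[-0.003,0.001,0,0,0,0,0.005],[-0.003,0.001,0,0,0,0,0.005],[-0.003,0.001,0,0,0,0,0.005]]' | grep -E "time|ft_f"; python3 m.py
python3 - <<'E'
from sim import sim
sim(.126,-184.4,-34.9,[(-3,1)]*4+[(0,0)]*.__class__([0]).__len__() if 0 else [(-3,1)]*4+[(0,0)]*2+[(6,0)]*4+[(8,0)]*4+[(4,0)]*2,show=1)
E
```

```text
time: 7.52
ft_force: [-3.0, -1.7, -1.0]
t 7.52 n26 theta 0.121 slide 20.4 lat 0.2 | dist 87.8 hx -84.7 hy -23.0 | ball bed rel W0: -180.1 -47.5 z 174.4 rot [180.    0.  100.8] F -3.3 -1.1  File "<stdin>", line 2
    sim(.126,-184.4,-34.9,[(-3,1)]*4+[(0,0)]*.__class__([0]).__len__() if 0 else [(-3,1)]*4+[(0,0)]*2+[(6,0)]*4+[(8,0)]*4+[(4,0)]*2,show=1)
                                             ^
SyntaxError: invalid syntax
```

```bash
sed -i 's/tau=0.06/tau=0.03/' sim.py
python3 - <<'E'
from sim import sim
sim(.121,-180.1,-47.5,[(0,0)]*3+[(6,0)]*4+[(8,0)]*4+[(4,0)]*2,w=-.07,show=1)
E
```

```text
1 x -180.1 y -47.5 th 0.113 w -0.122 hy -24.8 s 19.2
  2 x -180.1 y -47.5 th 0.101 w -0.153 hy -27.1 s 18.8
  3 x -180.1 y -47.5 th 0.088 w -0.177 hy -30.0 s 18.2
  4 x -180.1 y -41.5 th 0.070 w -0.255 hy -29.5 s 19.2
  5 x -180.1 y -35.5 th 0.046 w -0.306 hy -28.3 s 20.6
  6 x -180.1 y -29.5 th 0.020 w -0.334 hy -27.6 s 21.8
  7 x -180.1 y -23.5 th -0.009 w -0.351 hy -27.4 s 22.7
  8 x -180.1 y -15.5 th -0.039 w -0.364 hy -26.1 s 23.7
  9 x -180.1 y -7.5 th -0.069 w -0.367 hy -24.4 s 24.6
 10 x -180.1 y 0.5 th -0.099 w -0.362 hy -22.7 s 25.1
 11 x -180.1 y 8.5 th -0.129 w -0.350 hy -20.8 s 25.4
 12 x -180.1 y 12.5 th -0.155 w -0.256 hy -20.7 s 25.1
 13 x -180.1 y 16.5 th -0.175 w -0.236 hy -20.7 s 24.9
```

```bash
python3 -m handwheel '[[0,0,0,0,0,0,0.005],[0,0,0,0,0,0,0.005],[0.005,-0.0005,0,0,0,0,0.005],[0.006,-0.0005,0,0,0,0,0.005],[0.007,-0.0005,0,0,0,0,0.005],[0.008,-0.0005,0,0,0,0,0.005]]' | grep -E "time|ft_f"; python3 m.py
python3 - <<'E'
from sim import sim
sim(.121,-180.1,-47.5,[(0,0)]*2+[(5,-.5),(6,-.5),(7,-.5),(8,-.5)]+[(9,-.5)]*4+[(0,0)]*3,w=-.07,show=1)
E
```

```text
time: 8.07
ft_force: [-3.5, -1.5, -0.5]
t 8.07 n13 theta -0.002 slide 21.6 lat -0.6 | dist 86.6 hx -84.2 hy -20.5 | ball bed rel W0: -182.6 -20.2 z 174.2 rot [-180.    -0.   100.8] F -3.7 -0.8
  1 x -180.1 y -47.5 th 0.113 w -0.122 hy -24.8 s 19.2
  2 x -180.1 y -47.5 th 0.101 w -0.153 hy -27.1 s 18.8
  3 x -180.6 y -42.5 th 0.086 w -0.233 hy -26.9 s 19.2
  4 x -181.1 y -36.5 th 0.064 w -0.279 hy -25.6 s 20.1
  5 x -181.6 y -29.5 th 0.040 w -0.297 hy -23.8 s 21.1
  6 x -182.1 y -21.5 th 0.015 w -0.299 hy -21.2 s 22.1
  7 x -182.6 y -12.5 th -0.009 w -0.286 hy -17.6 s 22.9
  8 x -183.1 y -3.5 th -0.032 w -0.257 hy -13.3 s 23.4
  9 x -183.6 y 5.5 th -0.051 w -0.214 hy -8.3 s 23.3
 10 x -184.1 y 14.5 th -0.067 w -0.158 hy -2.6 s 22.7
 11 x -184.1 y 14.5 th -0.077 w -0.055 hy -1.5 s 22.4
 12 x -184.1 y 14.5 th -0.078 w -0.003 hy -1.7 s 22.4
 13 x -184.1 y 14.5 th -0.078 w -0.001 hy -1.7 s 22.4
```

Run:
```python
from sim import sim
sim(-.002,-182.6,-20.2,[(10,-.3)]*8+[(3,0)]*2+[(-10,0.5)]*12,w=-.3,show=1)
```

```text
1 x -182.9 y -10.2 th -0.025 w -0.276 hy -18.7 s 22.6
  2 x -183.2 y -0.2 th -0.047 w -0.256 hy -13.5 s 23.3
  3 x -183.5 y 9.8 th -0.067 w -0.211 hy -7.6 s 23.3
  4 x -183.8 y 19.8 th -0.082 w -0.147 hy -0.7 s 22.7
  5 x -184.1 y 29.8 th -0.091 w -0.068 hy 7.5 s 21.2
  6 x -184.4 y 39.8 th -0.093 w 0.014 hy 17.2 s 18.5
  7 x -184.7 y 49.8 th -0.089 w 0.081 hy 28.4 s 14.3
  8 x -185.0 y 59.8 th -0.080 w 0.119 hy 40.5 s 8.2
  9 x -185.0 y 62.8 th -0.071 w 0.101 hy 48.1 s 3.6
 10 x -185.0 y 65.8 th -0.064 w 0.056 hy 52.7 s 0.5
 11 x -184.5 y 55.8 th -0.061 w 0.055 hy 47.5 s 5.0
 12 x -184.0 y 45.8 th -0.053 w 0.142 hy 39.0 s 11.3
 13 x -183.5 y 35.8 th -0.037 w 0.223 hy 31.9 s 15.9
 14 x -183.0 y 25.8 th -0.016 w 0.270 hy 26.0 s 19.4
 15 x -182.5 y 15.8 th 0.007 w 0.284 hy 20.7 s 21.9
 16 x -182.0 y 5.8 th 0.030 w 0.273 hy 15.5 s 23.8
 17 x -181.5 y -4.2 th 0.052 w 0.241 hy 10.0 s 25.0
 18 x -181.0 y -14.2 th 0.069 w 0.187 hy 3.7 s 25.5
 19 x -180.5 y -24.2 th 0.082 w 0.113 hy -3.7 s 25.2
 20 x -180.0 y -34.2 th 0.088 w 0.021 hy -12.6 s 24.0
 21 x -179.5 y -44.2 th 0.086 w -0.069 hy -23.3 s 21.4
 22 x -179.0 y -54.2 th 0.076 w -0.156 hy -35.5 s 17.0
```

```bash
python3 -m handwheel '[[0.010,0,0,0,0,0,0.005],[0.010,0,0,0,0,0,0.005],[0.010,0,0,0,0,0,0.005],[0.010,0,0,0,0,0,0.005],[0.010,0.001,0,0,0,0,0.005]]' | grep -E "time|ft_f"; python3 m.py
```

```text
time: 8.53
ft_force: [-3.8, -1.1, -0.9]
t 8.53 n6 theta -0.118 slide 24.6 lat -0.5 | dist 88.6 hx -88.4 hy 5.9 | ball bed rel W0: -181.6 30.5 z 174.2 rot [-180.    -0.   100.8] F -4.0 -0.3
```

```bash
python3 - <<'E'
s=open("m.py").read()
s=s.replace('''    kw=dict(winSize=(15,15),maxLevel=4)
    n,st,_=cv2.calcOpticalFlowPyrLK(ref,g,p,None,**kw)''','''    kw=dict(winSize=(17,17),maxLevel=4)
    A,o,f,cx,cy=ext("scene")
    try: d0,w0=np.load("last.npy")
    except OSError: d0,w0=0.,0.
    X=np.array([Q[int(round(v)),int(round(u))] for u,v in p[:,0]]); c_,s_=np.cos(d0),np.sin(d0)
    Y=X.copy(); Y[:,:2]=(X[:,:2]-W0)@np.array([[c_,s_],[-s_,c_]])+W0+BX*w0
    q=(Y-o)@A; n0=np.float32(np.c_[q[:,0]/q[:,2]*f+cx,q[:,1]/q[:,2]*f+cy])[:,None]
    kw["maxLevel"]=2
    n,st,_=cv2.calcOpticalFlowPyrLK(ref,g,p,n0.copy(),flags=cv2.OPTFLOW_USE_INITIAL_FLOW,**kw)''')
s=s.replace("b,sb,_=cv2.calcOpticalFlowPyrLK(g,ref,n,None,**kw)","b,sb,_=cv2.calcOpticalFlowPyrLK(g,ref,n,p.copy(),flags=cv2.OPTFLOW_USE_INITIAL_FLOW,**kw)")
s=s.replace("    w=T(W0)-W0;","    w=T(W0)-W0; np.save('last.npy',[dth,w@BX]);")
open("m.py","w").write(s)
import numpy as np; np.save("last.npy",[-.24,23.5])
from sim import sim
sim(-.112,-181.6,30.5,[(9,1.5)]*3+[(3,.5)]+[(0,0)]+[(-10,0)]*12,w=-.05,show=1)
E
python3 m.py
```

```text
1 x -180.1 y 39.5 th -0.113 w 0.010 hy 13.2 s 22.6
  2 x -178.6 y 48.5 th -0.110 w 0.077 hy 23.0 s 21.0
  3 x -177.1 y 57.5 th -0.100 w 0.157 hy 34.4 s 17.8
  4 x -176.6 y 60.5 th -0.085 w 0.214 hy 42.9 s 14.6
  5 x -176.6 y 60.5 th -0.066 w 0.236 hy 47.8 s 12.5
  6 x -176.6 y 50.5 th -0.044 w 0.301 hy 45.4 s 15.5
  7 x -176.6 y 40.5 th -0.016 w 0.375 hy 40.9 s 19.5
  8 x -176.6 y 30.5 th 0.018 w 0.430 hy 37.6 s 22.5
  9 x -176.6 y 20.5 th 0.055 w 0.466 hy 35.1 s 24.6
 10 x -176.6 y 10.5 th 0.095 w 0.486 hy 33.2 s 26.1
 11 x -176.6 y 0.5 th 0.136 w 0.493 hy 31.5 s 26.9
 12 x -176.6 y -9.5 th 0.176 w 0.489 hy 29.9 s 27.2
 13 x -176.6 y -19.5 th 0.216 w 0.474 hy 28.1 s 27.1
 14 x -176.6 y -29.5 th 0.255 w 0.448 hy 26.0 s 26.4
 15 x -176.6 y -39.5 th 0.290 w 0.411 hy 23.4 s 25.4
 16 x -176.6 y -49.5 th 0.322 w 0.361 hy 19.9 s 23.9
 17 x -176.6 y -59.5 th 0.350 w 0.299 hy 15.5 s 21.9
t 8.58 n4 theta -0.117 slide 24.9 lat -1.6 | dist 89.0 hx -88.7 hy 7.7 | ball bed rel W0: -181.4 32.1 z 174.2 rot [-1.800e+02 -1.000e-01  1.008e+02] F -4.6 1.8
```

```bash
python3 - <<'E'
s=open("m.py").read()
a=s.index("    ref=cv2.cvt"); b=s.index("    w=T(W0)-W0;")
new='''    s=r.sense(); cur,d=r.snapshot("scene"); A,o,f,cx,cy=ext("scene")
    def con(d):
        v,u=np.mgrid[:420,:560]; P=np.stack([(u-cx)/f*d,(v-cy)/f*d,d],-1)@A.T+o
        m=((P[...,2]>118)&(d>0)&(P[...,0]>500)&(P[...,0]<900)&(np.abs(P[...,1])<150)).astype(np.uint8)
        c=max(cv2.findContours(m,cv2.RETR_EXTERNAL,cv2.CHAIN_APPROX_NONE)[0],key=len)[:,0]
        q=np.c_[(c[:,0]-cx)/f,(c[:,1]-cy)/f,np.ones(len(c))]@A.T; q=o+q*((130-o[2])/q[:,2])[:,None]; return q[:,:2]
    Q=np.load("scene.npy"); a0=con(((Q-o)@A[:,2]))
    b0=con(d.astype(float)); tree=cKDTree(a0)
    d0,w0=np.load("last.npy")
    def res(k):  # map current back to reference
        c_,s_=np.cos(k[0]),np.sin(k[0]); y=(b0-W0-k[1]*BX-k[2]*BY)@np.array([[c_,-s_],[s_,c_]])+W0
        e=tree.query(y)[0]; return e[(y-S0)@[np.cos(psi+th0),np.sin(psi+th0)]>-20] if 0 else np.where((y-S0)@[np.cos(psi+th0),np.sin(psi+th0)]>-20,e,0)
    k=least_squares(res,[d0,w0,0],loss="soft_l1",f_scale=1.5,x_scale=[.01,1,1],diff_step=1e-4).x
    i=(res(k)>0)&(res(k)<2.5); dth=k[0]; T=lambda x:x+k[1]*BX+k[2]*BY
'''
s=s[:a]+new+s[b:]
s="from scipy.spatial import cKDTree\nfrom scipy.optimize import least_squares\n"+s
open("m.py","w").write(s)
from sim import sim
sim(-.112,-181.4,31,[(9,1.5)]*3+[(0,0)]+[(-15,0)]*8,w=-.0,show=1)
E
python3 m.py
```

```text
1 x -179.9 y 40.0 th -0.111 w 0.024 hy 14.2 s 22.6
  2 x -178.4 y 49.0 th -0.107 w 0.089 hy 24.2 s 20.9
  3 x -176.9 y 58.0 th -0.096 w 0.168 hy 35.8 s 17.5
  4 x -176.9 y 58.0 th -0.080 w 0.221 hy 42.3 s 15.1
  5 x -176.9 y 43.0 th -0.057 w 0.315 hy 36.6 s 19.6
  6 x -176.9 y 28.0 th -0.028 w 0.374 hy 27.6 s 24.7
  7 x -176.9 y 13.0 th 0.003 w 0.374 hy 18.9 s 28.1
  8 x -176.9 y -2.0 th 0.032 w 0.319 hy 10.0 s 29.7
  9 x -176.9 y -17.0 th 0.055 w 0.215 hy -0.4 s 29.8
 10 x -176.9 y -32.0 th 0.067 w 0.070 hy -13.0 s 27.8
 11 x -176.9 y -47.0 th 0.066 w -0.085 hy -28.4 s 23.0
 12 x -176.9 y -62.0 th 0.053 w -0.201 hy -46.4 s 14.0
t 8.63 n235 theta -0.168 slide 24.1 lat 1.1 | dist 87.9 hx -87.8 hy -3.6 | ball bed rel W0: -181.4 31.3 z 174.2 rot [-1.800e+02 -1.000e-01  1.009e+02] F -3.5 0.1
```

Run:
```python
from m import *
im=hull(); cv2.imwrite("pics/s4c.png",cv2.resize(im[170:320,165:285],None,fx=4,fy=4,interpolation=cv2.INTER_CUBIC))
for n in("scene","top"):
    im,P=cloud(n); z=P[...,2]
    m=(z>120)&(z<140)&(P[...,0]>560)&(P[...,0]<900)&(abs(P[...,1])<140)
    H=P[m][:,:2]; 
    print(n,len(H),cv2.minAreaRect(H.astype(np.float32)))
    m=(z>178)&(z<195)&(P[...,0]>640)&(P[...,0]<900)&(abs(P[...,1])<140); H=P[m][:,:2]; print(len(H),cv2.minAreaRect(H.astype(np.float32)))
```

```text
t 8.68 n0 theta -0.168 slide 24.1 lat 0.0 | dist 87.8 hx -87.7 hy -4.3 | ball bed rel W0: -181.4 30.5 z 174.2 rot [-180.    -0.   100.9] F -4.8 0.8
scene 4830 ((704.7062377929688, -6.1330718994140625), (289.6885070800781, 130.94664001464844), 1.0173906087875366)
740 ((723.184814453125, -5.527677536010742), (81.13898468017578, 55.722999572753906), 1.9790316820144653)
top 2223 ((703.5187377929688, -5.517250061035156), (284.9742736816406, 129.3452911376953), 0.8025352954864502)
610 ((716.1095581054688, -4.850263595581055), (88.11048126220703, 53.40248107910156), 1.2082359790802002)
```

View pics/s4c.png

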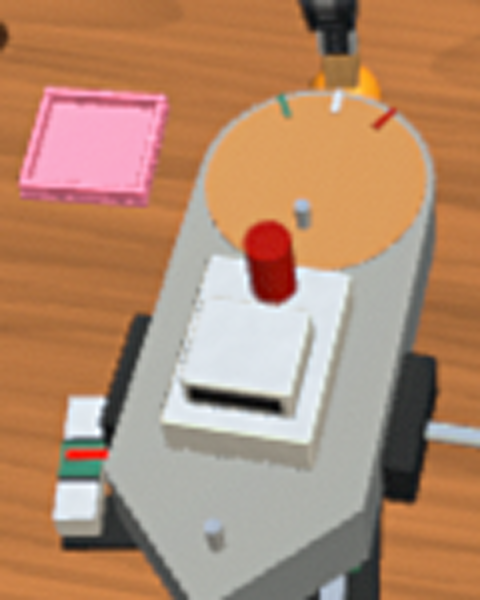

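The crop shows the hull swung starboard-bow (θ≈-0.169, confirmed by both cameras), the ball close to the white mark (337,100), and the pointer (88,455) in green. I'll switch to the rectangle yaw plus contact geometry.

```bash
cat > m.py <<'E'
from h import *
psi=np.radians(10.7); BX=np.array([np.cos(psi),np.sin(psi)]); BY=np.array([-BX[1],BX[0]])
W0=np.array([578,-47.])+120*np.array([np.cos(np.radians(18.3)),np.sin(np.radians(18.3))])
def hull(n="scene"):
    s=r.sense(); im,P=cloud(n); z=P[...,2]
    m=(z>120)&(z<140)&(P[...,0]>560)&(P[...,0]<900)&(abs(P[...,1])<150)
    c,wh,a=cv2.minAreaRect(P[m][:,:2].astype(np.float32))
    if wh[0]<wh[1]: a-=90
    a=(a+90)%180-90; th=np.radians(a)-psi
    x,y=((np.array(s["tool_pos"])[:2]-W0)@BX,(np.array(s["tool_pos"])[:2]-W0)@BY)
    al=np.arcsin((y+120*np.sin(th))/87); sl=x+120*np.cos(th)+87*np.cos(al)
    F=s["ft_force"][:2]
    print(f't {s["time"]:.2f} theta {th:.3f} (short side {min(wh):.0f}) slide {sl:.1f} hy {87*np.sin(al+th):.1f} | x {x:.1f} y {y:.1f} z {s["tool_pos"][2]:.1f} F {F@BX:.1f} {F@BY:.1f} grip {s["grip_force"]:.0f}')
if __name__=="__main__": hull()
E
python3 m.py
python3 - <<'E'
from sim import sim
sim(-.168,-181.4,30.8,[(8,2)]*4+[(5,1)]+[(0,0)]+[(-12,0)]*10,w=-.0,show=1)
E
```

```text
t 8.83 theta -0.172 (short side 131) slide 23.3 hy -6.2 | x -181.5 y 29.2 z 174.2 F -4.4 0.8 grip 79
  1 x -179.4 y 38.8 th -0.171 w -0.052 hy 0.9 s 23.8
  2 x -177.4 y 46.8 th -0.174 w -0.024 hy 8.2 s 23.9
  3 x -175.4 y 54.8 th -0.174 w 0.033 hy 16.6 s 23.3
  4 x -173.4 y 62.8 th -0.168 w 0.111 hy 26.3 s 21.5
  5 x -172.4 y 67.8 th -0.156 w 0.189 hy 35.5 s 18.8
  6 x -172.4 y 67.8 th -0.138 w 0.240 hy 41.1 s 16.8
  7 x -172.4 y 55.8 th -0.114 w 0.338 hy 37.5 s 20.5
  8 x -172.4 y 43.8 th -0.082 w 0.411 hy 31.6 s 25.4
  9 x -172.4 y 31.8 th -0.047 w 0.445 hy 26.6 s 29.0
 10 x -172.4 y 19.8 th -0.009 w 0.448 hy 22.1 s 31.5
 11 x -172.4 y 7.8 th 0.027 w 0.425 hy 17.6 s 33.2
 12 x -172.4 y -4.2 th 0.061 w 0.377 hy 12.5 s 34.1
 13 x -172.4 y -16.2 th 0.089 w 0.303 hy 6.4 s 34.1
 14 x -172.4 y -28.2 th 0.110 w 0.201 hy -1.2 s 33.2
 15 x -172.4 y -40.2 th 0.121 w 0.071 hy -11.0 s 31.1
 16 x -172.4 y -52.2 th 0.121 w -0.069 hy -23.4 s 27.1
```

```bash
python3 -m handwheel '[[0.008,0.002,0,0,0,0,0.005],[0.008,0.002,0,0,0,0,0.005],[0.008,0.002,0,0,0,0,0.005],[0.008,0.002,0,0,0,0,0.005],[0.005,0.001,0,0,0,0,0.005]]' | grep -E "time|ft_f"; python3 m.py
```

```text
time: 9.3
ft_force: [-2.6, 0.8, -1.2]
t 9.30 theta -0.157 (short side 131) slide 18.8 hy 36.7 | x -171.9 y 67.3 z 174.5 F -2.4 1.3 grip 79
```

Run:
```python
from sim import sim
sim(-.146,-172,67.5,[(-8,0)]+[(-12,-1)]*6+[(-12,0)]*4+[(-12,1)]*2,w=.22,show=1)
```

```text
1 x -172.0 y 59.5 th -0.124 w 0.327 hy 38.0 s 20.0
  2 x -173.0 y 47.5 th -0.093 w 0.401 hy 33.2 s 23.8
  3 x -174.0 y 35.5 th -0.058 w 0.432 hy 28.0 s 26.7
  4 x -175.0 y 23.5 th -0.022 w 0.430 hy 23.2 s 28.6
  5 x -176.0 y 11.5 th 0.012 w 0.399 hy 18.3 s 29.6
  6 x -177.0 y -0.5 th 0.043 w 0.345 hy 12.7 s 29.8
  7 x -178.0 y -12.5 th 0.069 w 0.266 hy 6.0 s 29.1
  8 x -178.0 y -24.5 th 0.087 w 0.166 hy -2.3 s 28.0
  9 x -178.0 y -36.5 th 0.096 w 0.046 hy -12.5 s 25.9
 10 x -178.0 y -48.5 th 0.095 w -0.072 hy -25.1 s 22.0
 11 x -178.0 y -60.5 th 0.084 w -0.170 hy -39.7 s 15.4
 12 x -177.0 y -72.5 th 0.069 w -0.184 hy -55.5 s 5.4
 13 x -176.0 y -84.5 th 0.059 w -0.009 hy -70.2 s -9.4
```

```bash
python3 -m handwheel '[[-0.008,0,0,0,0,0,0.005],[-0.012,-0.001,0,0,0,0,0.005],[-0.012,-0.001,0,0,0,0,0.005],[-0.012,-0.001,0,0,0,0,0.005],[-0.012,-0.001,0,0,0,0,0.005],[-0.012,-0.001,0,0,0,0,0.005],[-0.012,-0.001,0,0,0,0,0.005]]' | grep -E "time|ft_f"; python3 m.py
```

```text
time: 9.93
ft_force: [-3.8, -0.1, -0.5]
t 9.93 theta 0.199 (short side 130) slide 25.7 hy 25.1 | x -178.6 y -15.5 z 174.3 F -3.8 0.6 grip 79
```

Run:
```python
from sim import sim
sim(.225,-178.6,-15.5,[(-20,1),(-20,2),(-16,4),(-12,5),(-6,3),(-3,1.5),(0,0)],w=.5,show=1)
```

```text
1 x -177.6 y -35.5 th 0.263 w 0.437 hy 24.9 s 24.9
  2 x -175.6 y -55.5 th 0.296 w 0.347 hy 12.3 s 24.5
  3 x -171.6 y -71.5 th 0.319 w 0.210 hy -0.8 s 23.3
  4 x -166.6 y -83.5 th 0.331 w 0.066 hy -12.9 s 22.3
  5 x -163.6 y -89.5 th 0.331 w -0.051 hy -22.1 s 21.2
  6 x -162.1 y -92.5 th 0.323 w -0.133 hy -28.6 s 19.9
  7 x -162.1 y -92.5 th 0.309 w -0.190 hy -32.9 s 18.8
```

```bash
python3 -m handwheel '[[-0.022,0.001,0,0,0,0,0.005],[-0.02,0.002,0,0,0,0,0.005],[-0.016,0.004,0,0,0,0,0.005]]' | grep -E "time|ft_f"; python3 m.py
```

```text
time: 10.23
ft_force: [-1.3, -2.3, -1.2]
t 10.23 theta 0.282 (short side 130) slide 20.4 hy -18.4 | x -171.4 y -74.7 z 174.7 F -1.7 -2.1 grip 79
```

```bash
python3 -m handwheel '[[-0.006,0.004,0,0,0,0,0.005],[-0.005,0.003,0,0,0,0,0.005]]' | grep -E "time|ft_f"; python3 m.py
python3 - <<'E'
from sim import sim
sim(.265,-164,-85,[(0,0),(0,0)]+[(5,-1.5)]*4+[(8,-1.5)]*6,w=-.15,show=1)
E
```

```text
time: 10.45
ft_force: [-2.3, -1.0, -1.0]
t 10.45 theta 0.242 (short side 130) slide 18.9 hy -38.7 | x -164.0 y -85.0 z 174.6 F -2.4 -0.6 grip 79
  1 x -164.0 y -85.0 th 0.249 w -0.227 hy -37.2 s 19.4
  2 x -164.0 y -85.0 th 0.228 w -0.269 hy -41.6 s 17.9
  3 x -165.5 y -80.0 th 0.205 w -0.308 hy -42.8 s 18.0
  4 x -167.0 y -75.0 th 0.178 w -0.329 hy -42.8 s 18.6
  5 x -168.5 y -70.0 th 0.150 w -0.333 hy -43.0 s 19.0
  6 x -170.0 y -65.0 th 0.122 w -0.337 hy -43.2 s 19.3
  7 x -171.5 y -57.0 th 0.091 w -0.418 hy -42.2 s 20.5
  8 x -173.0 y -49.0 th 0.054 w -0.462 hy -41.3 s 21.6
  9 x -174.5 y -41.0 th 0.015 w -0.486 hy -41.0 s 22.2
 10 x -176.0 y -33.0 th -0.026 w -0.483 hy -40.9 s 22.3
 11 x -177.5 y -25.0 th -0.066 w -0.480 hy -40.9 s 22.1
 12 x -179.0 y -17.0 th -0.106 w -0.477 hy -40.8 s 21.6
```

```bash
sed -i 's/\.05\*F\*np.tanh/MU*F*np.tanh/; s/^import.*/import numpy as np\nMU=.05/' sim.py
python3 - <<'E'
import sim
for mu in(.05,.02):
    sim.MU=mu; print(mu); sim.sim(.225,-164,-85,[(6,-2)]+[(12,-2.5)]*5+[(6,-1)]+[(0,0)]*2,w=-.35,show=1)
E
```

```text
0.05
  1 x -166.0 y -79.0 th 0.197 w -0.356 hy -43.7 s 17.6
  2 x -168.5 y -67.0 th 0.165 w -0.410 hy -39.2 s 20.9
  3 x -171.0 y -55.0 th 0.129 w -0.445 hy -33.8 s 24.1
  4 x -173.5 y -43.0 th 0.092 w -0.451 hy -28.9 s 26.0
  5 x -176.0 y -31.0 th 0.055 w -0.431 hy -24.1 s 26.8
  6 x -178.5 y -19.0 th 0.021 w -0.387 hy -19.0 s 26.9
  7 x -179.5 y -13.0 th -0.009 w -0.338 hy -17.1 s 26.3
  8 x -179.5 y -13.0 th -0.031 w -0.219 hy -19.6 s 25.8
  9 x -179.5 y -13.0 th -0.048 w -0.193 hy -22.8 s 25.3
0.02
  1 x -166.0 y -79.0 th 0.196 w -0.355 hy -43.8 s 17.6
  2 x -168.5 y -67.0 th 0.165 w -0.388 hy -39.1 s 20.9
  3 x -171.0 y -55.0 th 0.132 w -0.409 hy -33.2 s 24.2
  4 x -173.5 y -43.0 th 0.098 w -0.402 hy -27.5 s 26.2
  5 x -176.0 y -31.0 th 0.066 w -0.368 hy -21.8 s 27.2
  6 x -178.5 y -19.0 th 0.038 w -0.309 hy -15.5 s 27.3
  7 x -179.5 y -13.0 th 0.015 w -0.243 hy -12.2 s 26.8
  8 x -179.5 y -13.0 th -0.002 w -0.172 hy -13.5 s 26.5
  9 x -179.5 y -13.0 th -0.015 w -0.159 hy -16.1 s 26.2
```

```bash
python3 -m handwheel '[[0.006,-0.002,0,0,0,0,0.005],[0.013,-0.003,0,0,0,0,0.005],[0.013,-0.003,0,0,0,0,0.005]]' | grep -E "time|ft_f"; python3 m.py
```

```text
time: 10.75
ft_force: [-3.2, -2.4, -1.2]
t 10.75 theta 0.071 (short side 130) slide 22.7 hy -37.5 | x -172.6 y -51.5 z 174.4 F -3.6 -1.7 grip 79
```

```bash
python3 -m handwheel '[[0.022,-0.004,0,0,0,0,0.005],[0.022,-0.003,0,0,0,0,0.005],[0.020,-0.002,0,0,0,0,0.005]]' | grep -E "time|ft_f"; python3 m.py
```

```text
time: 11.05
ft_force: [-1.2, -0.1, -1.2]
t 11.05 theta -0.073 (short side 131) slide 24.8 hy -0.9 | x -181.7 y 14.1 z 174.3 F -1.2 0.2 grip 79
```

```bash
python3 -m handwheel '[[0.003,-0.001,0,0,0,0,0.005]]' | grep -E "time|ft_f"; python3 m.py; python3 m.py
```

```text
time: 11.18
ft_force: [-4.3, -0.5, -0.6]
t 11.18 theta -0.075 (short side 131) slide 23.4 hy 2.3 | x -182.9 y 17.9 z 174.1 F -4.3 0.3 grip 80
t 11.23 theta -0.073 (short side 131) slide 23.3 hy 2.7 | x -182.9 y 17.7 z 174.1 F -4.7 1.5 grip 79
```

```bash
Z='x'; python3 -m handwheel '[[0,0,0,0,0,0,0.005],[0,0,0,0,0,0,0.005],[0,0,0,0,0,0,0.005],[0,0,0,0,0,0,0.005]]' | grep -E "time"; python3 m.py
python3 -m handwheel '[[0,0,0,0,0,0,0.005],[0,0,0,0,0,0,0.005],[0,0,0,0,0,0,0.005],[0,0,0,0,0,0,0.005]]' | grep -E "time"; python3 m.py
```

```text
time: 11.62
t 11.62 theta -0.065 (short side 131) slide 23.9 hy 2.2 | x -182.5 y 15.8 z 174.2 F -4.7 0.2 grip 79
time: 12.0
t 12.00 theta -0.064 (short side 131) slide 23.9 hy 2.7 | x -182.4 y 16.0 z 174.3 F -4.3 0.1 grip 79
```

```bash
for k in 1; do python3 -m handwheel '[[0,0,0,0,0,0,0.005],[0,0,0,0,0,0,0.005],[0,0,0,0,0,0,0.005],[0,0,0,0,0,0,0.005],[0,0,0,0,0,0,0.005],[0,0,0,0,0,0,0.005],[0,0,0,0,0,0,0.005],[0,0,0,0,0,0,0.005]]' | grep -E "time"; python3 m.py; done
```

```text
time: 12.72
t 12.72 theta -0.064 (short side 130) slide 23.9 hy 2.8 | x -182.4 y 16.1 z 174.3 F -4.2 0.1 grip 79
```

```bash
python3 -m handwheel '[[0,0,0,0,0,0,0.005],[0,0,0,0,0,0,0.005],[0,0,0,0,0,0,0.005],[0,0,0,0,0,0,0.005],[0,0,0,0,0,0,0.005],[0,0,0,0,0,0,0.005],[0,0,0,0,0,0,0.005],[0,0,0,0,0,0,0.005]]' | grep -E "time"; python3 m.py
```

```text
time: 13.43
t 13.43 theta -0.064 (short side 131) slide 23.9 hy 2.8 | x -182.4 y 16.1 z 174.3 F -4.6 0.1 grip 79
```

The hull is static, so I hold on with checks.

```bash
python3 -m handwheel '[[0,0,0,0,0,0,0.005],[0,0,0,0,0,0,0.005],[0,0,0,0,0,0,0.005],[0,0,0,0,0,0,0.005],[0,0,0,0,0,0,0.005],[0,0,0,0,0,0,0.005],[0,0,0,0,0,0,0.005],[0,0,0,0,0,0,0.005]]' | grep -E "time"
python3 -m handwheel '[[0,0,0,0,0,0,0.005],[0,0,0,0,0,0,0.005],[0,0,0,0,0,0,0.005],[0,0,0,0,0,0,0.005],[0,0,0,0,0,0,0.005],[0,0,0,0,0,0,0.005],[0,0,0,0,0,0,0.005],[0,0,0,0,0,0,0.005]]' | grep -E "time"; python3 m.py
python3 -m handwheel '[[0,0,0,0,0,0,0.005],[0,0,0,0,0,0,0.005],[0,0,0,0,0,0,0.005],[0,0,0,0,0,0,0.005],[0,0,0,0,0,0,0.005],[0,0,0,0,0,0,0.005],[0,0,0,0,0,0,0.005],[0,0,0,0,0,0,0.005]]' | grep -E "time"
python3 -m handwheel '[[0,0,0,0,0,0,0.005],[0,0,0,0,0,0,0.005],[0,0,0,0,0,0,0.005],[0,0,0,0,0,0,0.005],[0,0,0,0,0,0,0.005],[0,0,0,0,0,0,0.005],[0,0,0,0,0,0,0.005],[0,0,0,0,0,0,0.005]]' | grep -E "time"; python3 m.py
```

```text
time: 14.15
time: 14.82
t 14.82 theta -0.064 (short side 131) slide 23.9 hy 2.7 | x -182.4 y 16.1 z 174.3 F -4.9 -0.4 grip 79
time: 15.53
time: 16.2
t 16.20 theta -0.065 (short side 130) slide 23.9 hy 2.7 | x -182.4 y 16.0 z 174.3 F -4.0 2.0 grip 79
```

```bash
python3 -m handwheel '[[0,0,0,0,0,0,0.005],[0,0,0,0,0,0,0.005],[0,0,0,0,0,0,0.005],[0,0,0,0,0,0,0.005],[0,0,0,0,0,0,0.005],[0,0,0,0,0,0,0.005],[0,0,0,0,0,0,0.005],[0,0,0,0,0,0,0.005]]' | grep -E "time"
python3 -m handwheel '[[0,0,0,0,0,0,0.005],[0,0,0,0,0,0,0.005],[0,0,0,0,0,0,0.005],[0,0,0,0,0,0,0.005],[0,0,0,0,0,0,0.005],[0,0,0,0,0,0,0.005],[0,0,0,0,0,0,0.005],[0,0,0,0,0,0,0.005]]' | grep -E "time"; python3 m.py
python3 -m handwheel '[[0,0,0,0,0,0,0.005],[0,0,0,0,0,0,0.005],[0,0,0,0,0,0,0.005],[0,0,0,0,0,0,0.005],[0,0,0,0,0,0,0.005],[0,0,0,0,0,0,0.005],[0,0,0,0,0,0,0.005],[0,0,0,0,0,0,0.005]]' | grep -E "time"; python3 m.py
```

```text
time: 16.92
time: 17.58
t 17.58 theta -0.065 (short side 131) slide 23.9 hy 2.7 | x -182.4 y 16.1 z 174.3 F -4.7 0.6 grip 79
time: 18.3
t 18.30 theta -0.065 (short side 130) slide 23.9 hy 2.6 | x -182.4 y 16.1 z 174.3 F -4.3 0.5 grip 79
```

```bash
python3 -m handwheel '[[0,-0.002,0,0,0,0,0.005],[0,-0.003,0,0,0,0,0.005],[0,-0.003,0,0,0,0,0.005],[0,-0.003,0,0,0,0,0.005],[0,-0.003,0,0,0,0,0.005],[0,-0.003,0,0,0,0,0.005],[0,-0.003,0,0,0,0,0.005],[0,-0.003,0,0,0,0,0.005]]' | grep -E "time|ft_f"; python3 m.py
python3 -m handwheel '[[0,-0.004,0,0,0,0,0.005],[0,-0.008,0,0,0,0,0.005],[0,-0.01,0,0,0,0,0.005],[0,-0.01,0,0,0,0,0.005],[0,-0.01,0,0,0,0,0.005],[0,-0.006,0,0,0,0,0.005],[0,-0.002,0,0,0,0,0.005],[0,0,0,0,0,0,0.005]]' | grep -E "time|ft_f"; python3 m.py
python3 -m handwheel '[[0,0,0,0,0,0,0.005],[0,0,0,0,0,0,0.005],[0,0,0,0,0,0,0.005],[0,0,0,0,0,0,0.005],[0,0,0,0,0,0,0.005],[0,0,0,0,0,0,0.005]]'
python3 - <<'E'
from m import *
hull(); im,_=r.snapshot("scene"); cv2.imwrite("pics/s5.png",im)
E
```

```text
time: 19.02
ft_force: [-0.2, 0.1, -1.8]
t 19.02 theta -0.062 (short side 131) slide 1.0 hy 3.0 | x -205.3 y 15.9 z 174.6 F -0.2 0.2 grip 79
time: 19.73
ft_force: [-0.3, 0.8, -1.5]
t 19.73 theta -0.063 (short side 131) slide -49.3 hy 2.8 | x -255.6 y 15.9 z 174.5 F -0.2 0.9 grip 80
time: 20.28
tool_pos: [438.0, -41.0, 174.2]
tcp_rot: [-180.0, -0.0, 100.8]
ft_force: [1.2, -0.8, -1.4]
finger_gap: 18.9
grip_force: 79.5
t 20.28 theta -0.060 (short side 131) slide -49.0 hy 3.6 | x -255.4 y 16.0 z 174.2 F 1.0 -1.0 grip 80
```

View pics/s5.png

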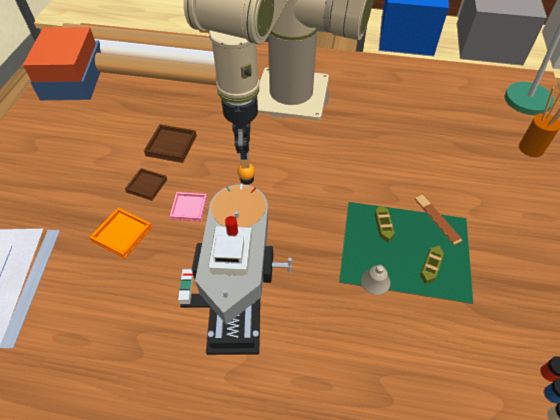

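The ball hangs clear at (246,172), about 49 mm off the stern. The pointer is home, the hull is still and in line within about 0.06 rad, and the other things are untouched. I hand in.

```bash
python3 -c "
from bench import r
print(r.hand_in())"
```

```text
the job is handed in; nothing more can be done
None
```

I completed the rub and handed the job in at about 20 s of the 67 s allowed; the hand-in returned no verdict. By my measurements, the press, both marks and the middle hold (about 7 s, pointer in green, hull about 0.065 rad out of line) went as asked, and the bob is now held about 49 mm clear of the stern with the hull still and the slide home.

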